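Stamps from the ink-pad tray to the rack, order reversed

TASK

Put the four hand stamps away: move each one from its ink pad on the grey tray into a cell of the wooden rack, one stamp to a cell and standing flat on the cell's floor, with the order reversed so that the colleague who sits opposite finds them as you have them now. Seen from the robot, the stamp that is leftmost on the tray goes into the rightmost cell, the second from the left into the second cell from the right, and so on. Never tip a stamp over on the way.

Things in the scene. Friction and masses are not known exactly. Their poses are not given: they have to be found in the camera images.
- round (a point): Large round hand stamp: round wooden base 44 mm across and 14 mm thick with a rubber sole; straight round wooden handle, 24 mm in diameter, from 22 mm above the sole's underside to the top (brass neck below it, 16 mm). 84 mm tall, about 50 to 110 g. Loose, starts upright on its own ink pad. This point is its centre, half-way up (42 mm above the sole's underside), on the handle's axis; z points up.
- small (a point): Small round hand stamp: round wooden base 34 mm across and 14 mm thick with a rubber sole; straight round wooden handle, 24 mm in diameter, from 22 mm above the sole's underside to the top (brass neck below it, 16 mm). 80 mm tall, about 50 to 110 g. Loose, starts upright on its own ink pad. This point is its centre, half-way up (40 mm above the sole's underside), on the handle's axis; z points up.
- square (a point): Square hand stamp: square wooden base 38 x 38 mm and 14 mm thick with a rubber sole; straight round wooden handle, 24 mm in diameter, from 22 mm above the sole's underside to the top (brass neck below it, 16 mm). 84 mm tall, about 50 to 110 g. Loose, starts upright on its own ink pad. This point is its centre, half-way up (42 mm above the sole's underside), on the handle's axis; z points up.
- oblong (a point): Oblong hand stamp: wooden base 46 mm (its own y) x 26 mm (its own x) and 14 mm thick with a rubber sole; straight round wooden handle, 24 mm in diameter, from 22 mm above the sole's underside to the top (brass neck below it, 16 mm). 80 mm tall, about 50 to 110 g. Loose, starts upright on its own ink pad. This point is its centre, half-way up (40 mm above the sole's underside), on the handle's axis; z points up.
- pad_round: Ink pad, a flat dark tin with blue felt: the large round ink pad, 60 mm across, 14 mm high, fixed on the grey tray; the large round stamp starts on it. Origin at the centre of its underside.
- pad_small: Ink pad, a flat dark tin with blue felt: the small round ink pad, 44 mm across, 14 mm high, fixed on the grey tray; the small round stamp starts on it. Origin at the centre of its underside.
- pad_square: Ink pad, a flat dark tin with blue felt: the square ink pad, 56 x 56 mm, 14 mm high, fixed on the grey tray; the square stamp starts on it. Origin at the centre of its underside.
- pad_oblong: Ink pad, a flat dark tin with blue felt: the oblong ink pad, 62 mm (its y) x 40 mm (its x), 14 mm high, fixed on the grey tray; the oblong stamp starts on it. Origin at the centre of its underside.
- tray: Flat grey plastic tray, 74 (x) x 285 (y) x 6 mm high, fixed, turned at most 0.18 rad from the robot's y axis, nearer or farther than the rack. Carries the four ink pads in a row at y = +103.5, +34.5, -34.5, -103.5 mm (which pad is where varies). Origin at the centre of its underside; z up, +y is its left end seen from the robot.
- rack: Wooden rack, 74 (x) x 281 (y) mm, fixed, turned at most 0.18 rad. Four equal open-topped cells, 64 x 64 mm inside, in a row centred at x = 0, y = +103.5, +34.5, -34.5, -103.5 mm; empty at the start. Walls 5 mm thick; cell floor 6 mm and wall tops 18 mm above the underside. Origin at the centre of its underside; z up, +y is its left end seen from the robot.
There are look-alikes about, which are no part of the job. Leave any blue look-alike of the part that bears square alone.

How it is judged:
By the outcome, as a careful person would: the job done as asked, in the order asked, and still so for the second after the job is handed in, with the robot touching nothing.
It also fails if it takes over 96 s, if anything falls off the work surface, if the arm or the gripper's body presses on something with over 40 N, if the wrist force passes 120 N, or if a joint passes its speed limit or range.

ROBOT

A 7-joint arm with a two-finger parallel gripper is mounted at the origin on the work surface. World frame = base frame: x ahead of the robot, y to its left, z up, the work surface at z = 0. Lengths are in m, angles in degrees, forces in N, time in s.
With the tool pointing down it reaches from about 0.425 to 0.875 m from the base axis. Payload 4.7 kg.
Tool frame: the origin (TCP) lies on the mounting face of the last link; the fingertips stand 182 mm ahead of it and the grasp point (between the pads) lies 164 mm ahead of it; z points along the fingers, x is the direction in which the jaws open and shut, and the axes are right-handed (so a half turn about z gives the same grasp; the last joint's range is limited). The gripper opens to 87 mm and grips with 3 to 60 N. Pads are 19 mm wide; open, the fingers measure 117 mm over their backs; the gripper's body (75 mm by 190 mm) begins 51 mm behind the grasp point.
Start: joints at [-73.562, 18.392, -4.016, 83.108, 1.295, 78.541, -3.26], TCP at [0.175, 0.626, 0.405] pointing down, gripper open.
Joint ranges: [-163.93, 163.93], [-17.29, 119.83], [-79.2, 71.16], [3.27, 140.29], [-89.18, 269.18], [5.43, 117.66], [-154.24, 154.24]. Speed limits (degrees/s): [147.25, 147.25, 180, 180, 180, 180, 180].

INTERFACE

Orientations are given as [roll, pitch, yaw] about the fixed x, y, z axes, in that order (R = Rz(yaw) Ry(pitch) Rx(roll)).
In Python, from cell import status, cams, env, outline_of, landmark_of gives the robot as it stands. The module is installed in compiled form; this text tells all that it offers.
- The arm moves only by the tool jog_arm, never from a script. Its argument "rows" is a list of rows, each a list of 7 numbers: the closure, from 0 (fully open) to 1 (shut), then the shift along the tool's x, y, z in m, then the turn, a rotation vector about the tool's x, y, z in degrees. A call has 1 to 12 rows; each row shifts and turns the commanded pose from where the row before left it, along the tool's axes as they then stand; what a row does not reach is not made up. A row lasts 1/12 s, in which the tool goes at most 41.7 mm and 7.16 degrees, less where a joint would pass 70% of its speed; a pose out of reach is approached as far as the arm can. A call with a gripper value outside its range is refused whole. The fingers move at their own pace and stop on an object; "grip_force" is the grip in N (left out, the last holds). Time passes only in rows, so rows that do not move let the fingers close. It gives the time, the measured TCP pose, the force and the opening at its end, in the units of the state.
- status.get_obs(): the state, without advancing time (a new reading comes with each control period).
- cams.read_camera(name): name is "scene" or "top" or "wrist"; returns (picture, depth): 400x640x3 uint8, red, green, blue; 400x640 float32, m along the optical axis (not along the pixel's ray), 0 where there is no reading.
- cams.camera_params(name): a dict with "vfov" (degrees; the focal length in pixels is half the picture's height over the tangent of half this angle, whatever the lens; pixels are square), "cx", "cy" (the principal point, pixels), "k1" (the pictures are not rectified: a ray, as slopes to the right and down, at radius r is drawn at 1 + k1 r^2 times it, then the intrinsics apply), "eye" and "attitude" of the camera in the world. Camera axes: x right, y up, looking along -z (the intrinsics and any distortion apply to the point x, -y, -z); pixel columns grow to the right and rows downward; lengths in m; the calibration is good to about 2 mm. A picture is of the moment at which its call begins: read the wrist's pose just before it. camera_params takes no time and is no camera call; for the wrist camera it gives the pose at the moment of the call.
- env.sign_off(): hands the job in, once; it reports no verdict.
Trained networks look in the newest picture that a camera, given by its name, has taken for a name from the list of things; names that differ only in an ending like _2 or _b are one class to them, and where a whole thing is asked for, a point or a joint stands for the part that bears it (a point fixed in the world has none). Each returns a list of dicts, best first, with "conf" (0 to 1); they miss things now and then, are a little off and sometimes report something else, mostly with a low value. They report only what shows in the picture. A call takes as long as a camera call. They do not tell look-alikes from the thing itself.
- outline_of(camera, name): "pixels" (400x640 bool, what is visible of it) and "box" ([left, top, right, bottom] in pixels, round what is visible of it).
- landmark_of(camera, name): "position" ([row, column] in pixels: a listed point, or the origin of a listed thing).
The state is a dict: "time_s": time; "qpos": joint angles; "joint_velocities": joint speeds; "effort": joint torques, N m; "tool_pos": TCP position; "tool_rot": TCP orientation; "force": force on the tool from outside, world axes, zero at the start; "wrist_torque": the same for the moment, N m; "grip_width": finger opening in m.
Only numpy, scipy, OpenCV 4.12 (cv2) and the standard library are available. Lean on these libraries where they do the work, as an engineer would, in place of code of your own. Each camera call takes 0.05 s, during which the arm holds its last target. There are 200 camera calls.

## Working session

There is one attempt and no reset: what is moved stays moved. The work goes in short steps, Python scripts to look and compute and a tool call to move; the robot and the scene stay as the last step left them, time stands still between calls to the robot, and variables do not carry over. Pictures are saved under pics/ and viewed, about 12 in all and at most 16, crops included, and the job is handed in when it is done.

Besides the shell and the picture viewer there is one more tool, called after "Call:" by a JSON object that holds its "op" and its "data", one argument or row to a line. jog_arm: Moves the arm, as the interface text tells. Its arguments: {"type":"object","properties":{"rows":{"type":"array"},"grip_force":{"type":"number"}},"required":["rows"]}

```bash
mkdir -p pics
python3 - <<'E'
from cell import status,cams
import cv2,numpy as np
print(status.get_obs())
for n in("scene","top"):
    p,d=cams.read_camera(n); cv2.imwrite(f"pics/{n}0.png",p[:,:,::-1]); np.save(f"{n}0.npy",d)
    print(cams.camera_params(n), (d>0).mean())
print(cams.camera_params("wrist"))
a=cv2.imread("pics/scene0.png")
E
```

```text
{'time_s': 0.0, 'qpos': array([-73.56376751,  18.44056037,  -4.01625978,  83.1746693 ,
         1.29430588,  78.54108215,  -3.25982256]), 'joint_velocities': array([-0.06181712, -0.00674236,  0.10447074, -0.06069742,  0.04698323,
       -0.05021347, -0.03067495]), 'effort': array([ 2.70288738e-04, -4.91292393e+01, -4.03769631e-01, -3.12522697e+01,
       -6.38350379e-02,  4.39538970e-02,  1.65471906e-04]), 'tool_pos': array([0.17507585, 0.62576778, 0.4036463 ]), 'tool_rot': array([1.79995163e+02, 1.11103437e-01, 7.43742374e+01]), 'force': array([-0.32676043, -0.26758088,  0.61302147]), 'wrist_torque': array([-0.03108597, -0.04153319,  0.03650181]), 'grip_width': 0.08677409711582382}
{'vfov': 47.10732007256833, 'cx': 320.77060729507207, 'cy': 201.36068293127056, 'k1': 0.02781907543223702, 'eye': array([ 1.06760186, -0.38703311,  0.58187691]), 'attitude': array([52.2136749 , -0.10838688, 57.21231082])} 0.995890625
{'vfov': 46.481137006587055, 'cx': 323.5221775108144, 'cy': 202.54391543612024, 'k1': -0.11463689621875701, 'eye': array([0.385907  , 0.00161289, 0.82430573]), 'attitude': array([ 10.15873455,  -1.93755457, -91.58328737])} 0.99596875
{'vfov': 64.29107102658698, 'cx': 321.52438078092916, 'cy': 200.1787670673587, 'k1': 0.006152840174493361, 'eye': array([0.10318629, 0.6461877 , 0.38375273]), 'attitude': array([-15.85774405,   0.07511021,  74.28213926])}
```

View both.

View pics/scene0.png

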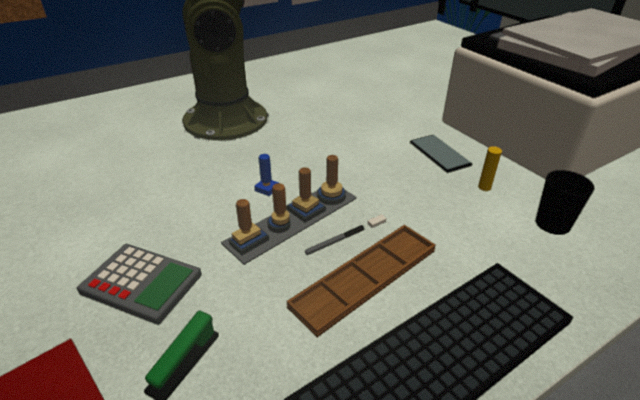

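View pics/top0.png

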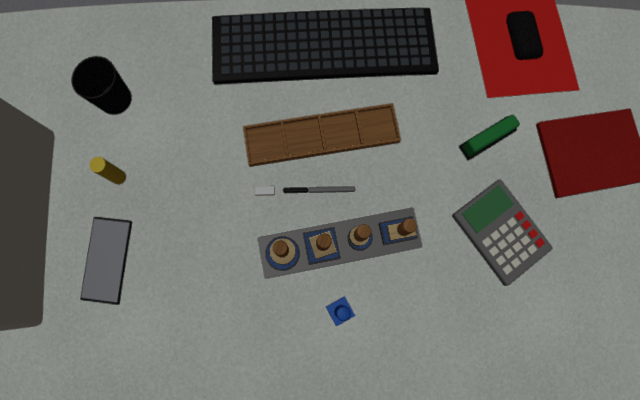

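```bash
cat > h.py <<'E'
from cell import status,cams,env,outline_of,landmark_of
import numpy as np,cv2
from scipy.spatial.transform import Rotation as R
def rays(P,uv):
    f=200/np.tan(np.radians(P["vfov"]/2)); K=np.array([[f,0,P["cx"]],[0,f,P["cy"]],[0,0,1]])
    s=cv2.undistortPoints(np.float64(uv).reshape(-1,1,2),K,np.array([P["k1"],0,0,0,0])).reshape(-1,2)
    return np.c_[s[:,0],-s[:,1],-np.ones(len(s))]@R.from_euler("xyz",P["attitude"],degrees=True).as_matrix().T
def plane(P,uv,z):
    r=rays(P,uv); return P["eye"]+r*((z-P["eye"][2])/r[:,2])[:,None]
def cloud(P,d,mask=None):
    m=d>0
    if mask is not None: m&=mask
    v,u=np.nonzero(m); return P["eye"]+rays(P,np.c_[u,v])*d[v,u][:,None]
def rect(P,mask,z):
    v,u=np.nonzero(mask); w=plane(P,np.c_[u,v],z)
    return cv2.minAreaRect(np.float32(w[:,:2]*1000))
E
python3 - <<'E'
from h import *
from scipy.cluster.hierarchy import fclusterdata
P=cams.camera_params("top"); p,d=cams.read_camera("top")
for n,z in(("rack",.018),("tray",.006)):
    o=outline_of("top",n); print(n,[(x["conf"],x["box"]) for x in o[:2]],rect(P,o[0]["pixels"],z))
for n in("round","small","square","oblong"):
    print(n,[(round(x["conf"],2),x["box"]) for x in outline_of("top",n)],[(round(x["conf"],2),np.round(x["position"]),plane(P,[x["position"][::-1]],.061).round(3)) for x in landmark_of("top",n)])
for c in("top","scene"):
    P=cams.camera_params(c);_,d=cams.read_camera(c)
    w=cloud(P,d); print(c,"table z",np.median(w[:,2]))
    m=(w[:,0]>.25)&(w[:,0]<.7)&(abs(w[:,1])<.17)
    h=w[m&(w[:,2]>.05)]
    l=fclusterdata(h,.012,"distance")
    for i in set(l):
        g=h[l==i]
        if len(g)>15: print(len(g),np.median(g,0).round(4),"top",g[g[:,2]>g[:,2].max()-.006].mean(0).round(4), "bb",np.ptp(g,axis=0).round(3))
E
```

```text
rack [(0.33, [265.4, 239.7, 297.2, 269.1])] ((442.9427490234375, 44.45754623413086), (58.68625259399414, 55.17661666870117), 88.7065200805664)
tray [(0.65, [266.2, 237.0, 297.2, 271.5]), (0.6, [255.8, 211.2, 423.0, 279.0])] ((442.48150634765625, 45.53055953979492), (60.94013214111328, 56.62861633300781), 44.133201599121094)
round [(0.67, [269.0, 236.3, 294.6, 264.0])] [(0.71, array([246., 282.]), array([[0.451, 0.041, 0.061]]))]
small [(0.73, [346.9, 229.2, 370.1, 248.0])] [(0.72, array([232., 359.]), array([[ 0.471, -0.085,  0.061]]))]
square [(0.8, [311.0, 230.4, 340.4, 260.2]), (0.72, [325.9, 296.6, 350.5, 327.1])] [(0.75, array([242., 324.]), array([[ 0.456, -0.027,  0.061]])), (0.63, array([311., 342.]), array([[ 0.343, -0.053,  0.061]])), (0.53, array([134., 322.]), array([[ 0.641, -0.029,  0.061]]))]
oblong [(0.75, [384.8, 220.2, 417.1, 242.9])] [(0.74, array([230., 405.]), array([[ 0.473, -0.162,  0.061]]))]
top table z 0.0006452917794123603
201 [ 0.3423 -0.0525  0.083 ] top [ 0.3422 -0.0531  0.0837] bb [0.023 0.023 0.035]
235 [ 0.474  -0.1579  0.0978] top [ 0.4756 -0.1614  0.0995] bb [0.023 0.019 0.052]
213 [0.4433 0.0428 0.1029] top [0.4451 0.0432 0.1038] bb [0.022 0.022 0.057]
225 [ 0.4667 -0.086   0.0987] top [ 0.4686 -0.0882  0.0997] bb [0.023 0.022 0.054]
210 [ 0.4525 -0.024   0.1028] top [ 0.4546 -0.0252  0.1034] bb [0.022 0.023 0.051]
scene table z 0.002069282842020681
211 [ 0.3469 -0.0588  0.0723] top [ 0.342  -0.0562  0.0833] bb [0.023 0.022 0.035]
237 [ 0.4839 -0.1632  0.0846] top [ 0.4769 -0.1629  0.1001] bb [0.024 0.016 0.053]
325 [0.4513 0.036  0.0818] top [0.446  0.0396 0.1039] bb [0.024 0.023 0.057]
350 [ 0.4746 -0.0945  0.0806] top [ 0.4695 -0.0916  0.0994] bb [0.025 0.023 0.052]
344 [ 0.4608 -0.0316  0.0839] top [ 0.455  -0.0286  0.1035] bb [0.024 0.023 0.056]
```

Run:
```python
from h import *
for c in("top","scene"):
    P=cams.camera_params(c);p,d=cams.read_camera(c)
    hsv=cv2.cvtColor(p,cv2.COLOR_RGB2HSV)
    m=(cv2.inRange(hsv,(3,90,40),(20,255,255))>0)
    # keep the component containing the rack
    n,l,s,ce=cv2.connectedComponentsWithStats(cv2.morphologyEx(m.astype(np.uint8),cv2.MORPH_CLOSE,np.ones((5,5))))
    i=1+np.argmax(s[1:,4]); print(c,s[i],rect(P,l==i,.018))
    w=cloud(P,d,l==i); print("z pct",np.percentile(w[:,2],[5,25,50,75,95]).round(4))
    g=w[w[:,2]>.013]; print(len(g),cv2.minAreaRect(np.float32(g[:,:2]*1000)))
```

```text
top [ 244  104  157   62 6087] ((656.4586791992188, -30.294769287109375), (75.9534912109375, 278.2889099121094), 8.391366004943848)
z pct [0.004  0.0056 0.0068 0.0096 0.0187]
1290 ((658.1026000976562, -30.11505126953125), (73.63866424560547, 278.55194091796875), 8.297940254211426)
scene [ 287  225  148  112 6274] ((661.4094848632812, -34.522125244140625), (81.70420837402344, 286.5853576660156), 8.373449325561523)
z pct [0.0049 0.0063 0.0075 0.0146 0.019 ]
1786 ((657.2234497070312, -31.80859375), (75.08937072753906, 283.0021057128906), 8.258140563964844)
```

Run:
```python
from h import *
W=np.vstack([cloud(cams.camera_params(c),cams.read_camera(c)[1]) for c in("top","scene")])
W=W[(np.hypot(W[:,0],W[:,1])>.25)]
for a in range(0,80,10):
    az=np.degrees(np.arctan2(W[:,1],W[:,0])); m=(abs(az-a)<5)
    print(a,[(r0,round(float(np.percentile(W[q,2],99)),3)) for r0 in(.3,.4,.5,.6,.7,.8) for q in [m&(abs(np.hypot(W[:,0],W[:,1])-r0)<.05)] if q.sum()>5])
```

```text
0 [(0.3, 0.003), (0.4, 0.104), (0.5, 0.105), (0.6, 0.019), (0.7, 0.02), (0.8, 0.027)]
10 [(0.3, 0.003), (0.4, 0.104), (0.5, 0.103), (0.6, 0.019), (0.7, 0.019), (0.8, 0.026)]
20 [(0.3, 0.003), (0.4, 0.003), (0.5, 0.003), (0.6, 0.003), (0.7, 0.003), (0.8, 0.1)]
30 [(0.3, 0.003), (0.4, 0.003), (0.5, 0.003), (0.6, 0.011), (0.7, 0.096), (0.8, 0.158)]
40 [(0.3, 0.003), (0.4, 0.003), (0.5, 0.013), (0.6, 0.013), (0.7, 0.26), (0.8, 0.263)]
50 [(0.3, 0.003), (0.4, 0.003), (0.5, 0.011), (0.6, 0.226), (0.7, 0.264), (0.8, 0.264)]
60 [(0.3, 0.003), (0.4, 0.003), (0.5, 0.003), (0.6, 0.226), (0.7, 0.262), (0.8, 0.264)]
70 [(0.3, 0.003), (0.4, 0.003), (0.5, 0.003), (0.6, 0.253), (0.7, 0.252), (0.8, 0.227)]
```

Call:
{"op": "jog_arm", "data": {
  "rows": [
    [0, 0, 0, -0.04, 0, 0, 0],
    [0, 0, 0, -0.04, 0, 0, 0],
    [0, -0.02, 0, -0.03, 0, 0, 0],
    [0, -0.04, 0, 0, 0, 0, 0],
    [0, -0.04, 0, 0, 0, 0, 0],
    [0, -0.04, 0, 0, 0, 0, 0],
    [0, -0.02, 0, 0, 0, 0, 0],
    [0, 0, 0.035, 0, 0, 0, 4],
    [0, 0, 0.035, 0, 0, 0, 4],
    [0, 0, 0.035, 0, 0, 0, 4],
    [0, 0, 0.035, 0, 0, 0, 4],
    [0, 0, 0.035, 0, 0, 0, 4]
  ]
}}

```text
time_s: 1.95
tool_pos: [0.2929, 0.4012, 0.515]
tool_rot: [-180.0, -0.0, 54.2]
force: [0.1, 1.0, 0.4]
grip_width: 0.0871
```

Call:
{"op": "jog_arm", "data": {
  "rows": [
    [0, 0, 0.035, 0.015, 0, 0, 3.85],
    [0, 0, 0.035, 0.015, 0, 0, 3.85],
    [0, 0, 0.035, 0.015, 0, 0, 3.85],
    [0, 0, 0.035, 0.015, 0, 0, 3.85],
    [0, 0, 0.035, 0.015, 0, 0, 3.85],
    [0, 0, 0.035, 0.015, 0, 0, 3.85],
    [0, 0, 0.035, 0.015, 0, 0, 3.85],
    [0, 0, 0.035, 0.015, 0, 0, 3.85],
    [0, 0, 0.035, 0.015, 0, 0, 3.85],
    [0, 0, 0.035, 0.015, 0, 0, 3.85],
    [0, 0, 0.035, 0.015, 0, 0, 3.85],
    [0, 0, 0, 0, 0, 0, 0]
  ]
}}

```text
time_s: 2.95
tool_pos: [0.5087, 0.0861, 0.3474]
tool_rot: [179.7, 0.2, 11.3]
force: [-0.3, -0.7, 0.1]
grip_width: 0.0868
```

Run:
```python
from h import *
from scipy.cluster.hierarchy import fclusterdata
o=status.get_obs();print(o["tool_pos"],o["tool_rot"],o["qpos"].round(1))
p,d=cams.read_camera("wrist");P=cams.camera_params("wrist");cv2.imwrite("pics/w1.png",p[:,:,::-1])
v,u=np.nonzero(d>0); w=cloud(P,d)
m=(w[:,2]>.088)&(w[:,2]<.112)
h=w[m]; l=fclusterdata(h[::3],.008,"distance")
for i in set(l):
    g=h[::3][l==i]; (c,r)=cv2.minEnclosingCircle(np.float32(g[g[:,2]>g[:,2].max()-.008][:,:2])); print(len(g),g.mean(0).round(4),g[:,2].max().round(4),np.round(c,4),round(r,4))
```

```text
[0.50867014 0.0860608  0.34735197] [179.73791909   0.20930699  11.25513377] [-39.9   4.1  28.6 107.3  -1.8  69.4   0.6]
269 [ 0.4551 -0.0165  0.1008] 0.1058 [ 0.4542 -0.02  ] 0.0117
68 [0.4496 0.0546 0.095 ] 0.1039 [0.4455 0.0497] 0.0115
```

View pics/w1.png

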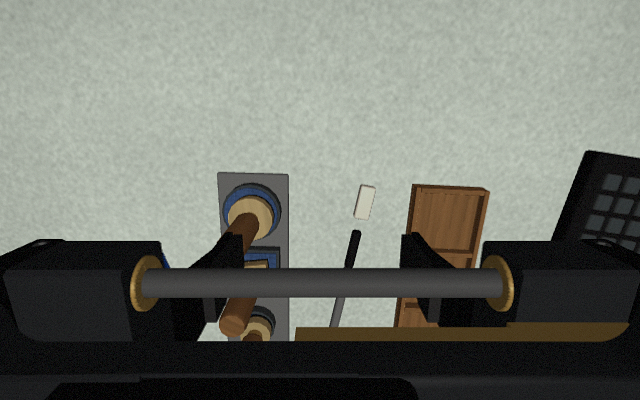

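Call:
{"op": "jog_arm", "data": {
  "rows": [
    [0, -0.02, 0.033, 0, 0, 0, 0.75],
    [0, -0.02, 0.033, 0, 0, 0, 0.75],
    [0, -0.02, 0.033, 0, 0, 0, 0.75],
    [0, -0.02, 0.033, 0, 0, 0, 0.75],
    [0, 0, 0, 0, 0, 0, 0],
    [0, 0, 0, 0, 0, 0, 0]
  ]
}}

```text
time_s: 3.5
tool_pos: [0.4541, -0.0517, 0.3506]
tool_rot: [-179.9, -0.1, 8.9]
force: [0.4, 0.6, 0.8]
grip_width: 0.087
```

```bash
cat >> h.py <<'E'
def look(zmin=.088,zmax=.112,png=None):
    from scipy.cluster.hierarchy import fclusterdata
    o=status.get_obs();print("tool",o["tool_pos"].round(4),o["tool_rot"].round(2),"w",round(o["grip_width"],4))
    p,d=cams.read_camera("wrist");P=cams.camera_params("wrist")
    if png: cv2.imwrite(png,p[:,:,::-1])
    w=cloud(P,d); h=w[(w[:,2]>zmin)&(w[:,2]<zmax)]; h=h[::max(1,len(h)//3000)]
    if len(h)<5: return
    l=fclusterdata(h,.008,"distance")
    for i in set(l):
        g=h[l==i]; t=g[g[:,2]>np.percentile(g[:,2],98)-.006]; (c,r)=cv2.minEnclosingCircle(np.float32(t[:,:2])); print(len(g),np.percentile(g[:,2],98).round(4),np.round(c,4),round(r,4))
def go(x,y,z,yaw):
    "tool-frame shift to reach TCP x,y,z,yaw"
    o=status.get_obs(); t=R.from_euler("xyz",o["tool_rot"],degrees=True)
    g=R.from_euler("xyz",[180,0,yaw],degrees=True)
    print("go shift",t.inv().apply(np.r_[x,y,z]-o["tool_pos"]).round(4),"turn",(t.inv()*g).as_rotvec(degrees=True).round(2))
E
python3 -c "
from h import *
look(png='pics/w2.png')"
```

```text
tool [ 0.4541 -0.0517  0.3506] [-1.7991e+02 -1.2000e-01  8.8500e+00] w 0.087
161 0.0977 [ 0.4742 -0.1545] 0.0102
1000 0.1052 [0.4446 0.0446] 0.0119
677 0.101 [ 0.4678 -0.0865] 0.0119
832 0.1052 [ 0.4541 -0.0236] 0.0119
```

Candidates (top camera): round (282,250), square (323,243), small (360,235) and oblong (402,230), all with brown handles on the tray. The other candidate is the blue look-alike of the square stamp at (340,311), off the tray, which stays put. I'll check this in the close wrist view.

View pics/w2.png

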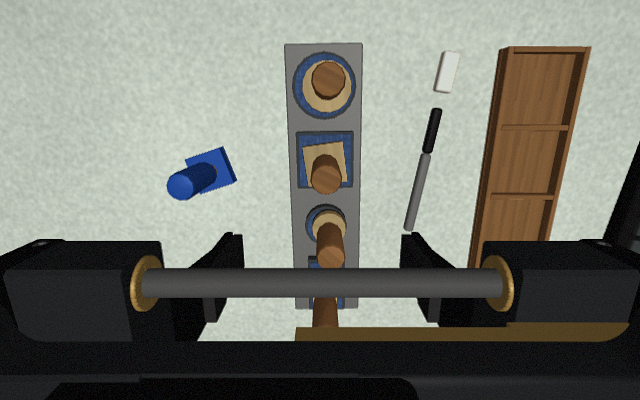

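```bash
python3 -c "
from h import *
go(.445,.043,.35,8.3)"
```

```text
go shift [ 0.0051 -0.0934  0.0006] turn [-0.08 -0.11  0.72]
```

Call:
{"op": "jog_arm", "data": {
  "rows": [
    [0, 0.002, -0.031, 0, 0, 0, 0.25],
    [0, 0.002, -0.031, 0, 0, 0, 0.25],
    [0, 0.001, -0.031, 0, 0, 0, 0.2],
    [0, 0, 0, 0.02, 0, 0, 0],
    [0, 0, 0, 0.02, 0, 0, 0],
    [0, 0, 0, 0, 0, 0, 0],
    [0, 0, 0, 0, 0, 0, 0]
  ]
}}

```text
time_s: 4.13
tool_pos: [0.445, 0.0437, 0.3093]
tool_rot: [180.0, 0.1, 8.5]
force: [-0.1, 0.3, -0.6]
grip_width: 0.0867
```

```bash
python3 -c "
from h import *
go(.445,.043,.239,8.3)"
```

```text
go shift [0.     0.0007 0.0703] turn [0.03 0.12 0.18]
```

Call:
{"op": "jog_arm", "data": {
  "rows": [
    [0, 0, 0, 0.03, 0, 0, 0],
    [0, 0, 0, 0.03, 0, 0, 0],
    [0, 0, 0, 0.01, 0, 0, 0],
    [0, 0, 0, 0, 0, 0, 0],
    [1, 0, 0, 0, 0, 0, 0],
    [1, 0, 0, 0, 0, 0, 0],
    [1, 0, 0, 0, 0, 0, 0],
    [1, 0, 0, 0, 0, 0, 0],
    [1, 0, 0, 0, 0, 0, 0],
    [1, 0, 0, 0, 0, 0, 0],
    [1, 0, 0, 0, 0, 0, 0],
    [1, 0, 0, 0, 0, 0, 0]
  ],
  "grip_force": 20
}}

```text
time_s: 5.13
tool_pos: [0.4453, 0.0422, 0.2399]
tool_rot: [-180.0, -0.0, 8.3]
force: [-0.4, -0.6, 0.1]
grip_width: 0.0416
```

Call:
{"op": "jog_arm", "data": {
  "rows": [
    [1, 0, 0, 0, 0, 0, 0],
    [1, 0, 0, 0, 0, 0, 0],
    [1, 0, 0, 0, 0, 0, 0],
    [1, 0, 0, 0, 0, 0, 0],
    [1, 0, 0, 0, 0, 0, 0],
    [1, 0, 0, -0.01, 0, 0, 0],
    [1, 0, 0, -0.03, 0, 0, 0],
    [1, 0, 0, -0.035, 0, 0, 0],
    [1, 0, 0, -0.035, 0, 0, 0],
    [1, 0, 0, -0.01, 0, 0, 0],
    [1, 0, 0, 0, 0, 0, 0]
  ]
}}

```text
time_s: 6.05
tool_pos: [0.4464, 0.0422, 0.3635]
tool_rot: [-179.9, -0.4, 8.3]
force: [1.1, -0.1, -1.5]
grip_width: 0.0237
```

```bash
python3 -c "
from h import *
print(status.get_obs()['force'],status.get_obs()['grip_width'])
go(.6724,-.1334,.36,8.3)"
```

```text
[ 1.1096481  -0.14664053 -1.53300262] 0.02368956055581458
go shift [0.1982 0.2064 0.0045] turn [-0.1  -0.41  0.02]
```

Call:
{"op": "jog_arm", "data": {
  "rows": [
    [1, 0.024, 0.0258, 0, 0, 0, 0],
    [1, 0.025, 0.0258, 0, 0, 0, 0],
    [1, 0.025, 0.0258, 0, 0, 0, 0],
    [1, 0.025, 0.0258, 0, 0, 0, 0],
    [1, 0.025, 0.0258, 0, 0, 0, 0],
    [1, 0.025, 0.0258, 0, 0, 0, 0],
    [1, 0.025, 0.0258, 0, 0, 0, 0],
    [1, 0.025, 0.0258, 0, 0, 0, 0],
    [1, 0, 0, 0.03, 0, 0, 0],
    [1, 0, 0, 0.03, 0, 0, 0],
    [1, 0, 0, 0, 0, 0, 0],
    [1, 0, 0, 0, 0, 0, 0]
  ]
}}

```text
time_s: 7.05
tool_pos: [0.6709, -0.1327, 0.2962]
tool_rot: [-179.9, 0.4, 8.3]
force: [0.4, -0.3, 0.0]
grip_width: 0.0232
```

```bash
python3 -c "
from h import *
go(.6724,-.1334,.226,8.3)
p,d=cams.read_camera('scene'); P=cams.camera_params('scene')
cv2.imwrite('pics/s1.png',cv2.resize(p[160:380,240:480,::-1],None,fx=3,fy=2.7))"
```

```text
go shift [0.0019 0.001  0.0702] turn [-0.1  0.4  0. ]
```

View pics/s1.png

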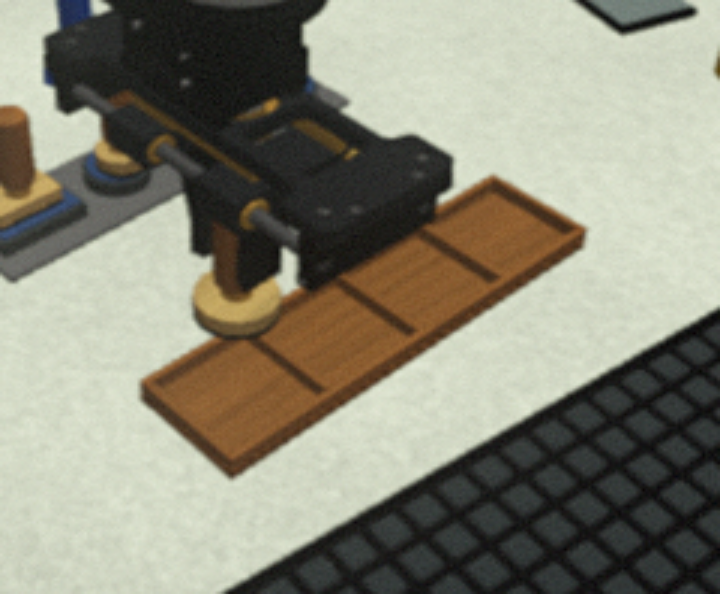

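Call:
{"op": "jog_arm", "data": {
  "rows": [
    [1, 0.001, 0.001, 0.03, 0, 0, 0],
    [1, 0, 0, 0.025, 0, 0, 0],
    [1, 0, 0, 0.008, 0, 0, 0],
    [1, 0, 0, 0.004, 0, 0, 0],
    [1, 0, 0, 0.002, 0, 0, 0],
    [1, 0, 0, 0.001, 0, 0, 0],
    [1, 0, 0, 0, 0, 0, 0]
  ]
}}

```text
time_s: 7.68
tool_pos: [0.6738, -0.1342, 0.2316]
tool_rot: [180.0, -0.2, 8.3]
force: [0.0, 0.0, -0.2]
grip_width: 0.0236
```

Call:
{"op": "jog_arm", "data": {
  "rows": [
    [1, 0, 0, 0.002, 0, 0, 0],
    [1, 0, 0, 0.001, 0, 0, 0],
    [1, 0, 0, 0.001, 0, 0, 0],
    [1, 0, 0, 0, 0, 0, 0],
    [1, 0, 0, 0, 0, 0, 0]
  ]
}}

```text
time_s: 8.1
tool_pos: [0.6732, -0.1341, 0.2258]
tool_rot: [-180.0, -0.0, 8.3]
force: [0.6, -0.2, -1.3]
grip_width: 0.0238
```

Call:
{"op": "jog_arm", "data": {
  "rows": [
    [1, 0, 0, 0.001, 0, 0, 0],
    [1, 0, 0, 0, 0, 0, 0],
    [1, 0, 0, 0, 0, 0, 0]
  ]
}}

```text
time_s: 8.35
tool_pos: [0.6732, -0.1342, 0.2257]
tool_rot: [-180.0, -0.0, 8.3]
force: [-1.5, 1.2, 4.6]
grip_width: 0.0237
```

Call:
{"op": "jog_arm", "data": {
  "rows": [
    [0.4, 0, 0, 0, 0, 0, 0],
    [0.4, 0, 0, 0, 0, 0, 0],
    [0.4, 0, 0, 0, 0, 0, 0],
    [0.4, 0, 0, 0, 0, 0, 0],
    [0.4, 0, 0, 0, 0, 0, 0],
    [0.4, 0, 0, 0, 0, 0, 0],
    [0.4, 0, 0, -0.02, 0, 0, 0],
    [0.4, 0, 0, -0.03, 0, 0, 0],
    [0.4, 0, 0, -0.03, 0, 0, 0],
    [0.4, 0, 0, -0.02, 0, 0, 0],
    [0.4, 0, 0, 0, 0, 0, 0]
  ]
}}

```text
time_s: 9.27
tool_pos: [0.6745, -0.135, 0.3305]
tool_rot: [179.9, -0.5, 8.3]
force: [0.8, -1.4, 0.8]
grip_width: 0.0519
```

```bash
python3 -c "
from h import *
go(.4545,-.0255,.325,8.3)"
```

```text
go shift [-0.2019 -0.1402  0.0034] turn [ 0.14 -0.49  0.01]
```

Call:
{"op": "jog_arm", "data": {
  "rows": [
    [0.4, -0.029, -0.02, 0, 0, 0, 0],
    [0.4, -0.029, -0.02, 0, 0, 0, 0],
    [0.4, -0.029, -0.02, 0, 0, 0, 0],
    [0.4, -0.029, -0.02, 0, 0, 0, 0],
    [0.4, -0.029, -0.02, 0, 0, 0, 0],
    [0.4, -0.029, -0.02, 0, 0, 0, 0],
    [0.4, -0.028, -0.02, 0, 0, 0, 0],
    [0.4, 0, 0, 0, 0, 0, 0],
    [0.4, 0, 0, 0, 0, 0, 0],
    [0.4, 0, 0, 0, 0, 0, 0]
  ]
}}

```text
time_s: 10.1
tool_pos: [0.4534, -0.025, 0.3249]
tool_rot: [-180.0, -0.1, 8.3]
force: [-0.2, 0.4, 0.5]
grip_width: 0.0526
```

```bash
python3 -c "
from h import *
go(.4545,-.0255,.239,8.3)
look()"
```

```text
go shift [0.0008 0.0007 0.0859] turn [-0.01 -0.08  0.03]
tool [ 0.4534 -0.025   0.3249] [-1.7999e+02 -8.0000e-02  8.3300e+00] w 0.0526
537 0.1012 [ 0.4679 -0.089 ] 0.0118
1003 0.105 [ 0.454  -0.0253] 0.0117
```

Call:
{"op": "jog_arm", "data": {
  "rows": [
    [0.4, 0.001, 0, 0.035, 0, 0, 0],
    [0.4, 0, 0, 0.035, 0, 0, 0],
    [0.4, 0, 0, 0.015, 0, 0, 0],
    [0.4, 0, 0, 0, 0, 0, 0],
    [1, 0, 0, 0, 0, 0, 0],
    [1, 0, 0, 0, 0, 0, 0],
    [1, 0, 0, 0, 0, 0, 0],
    [1, 0, 0, 0, 0, 0, 0],
    [1, 0, 0, 0, 0, 0, 0],
    [1, 0, 0, 0, 0, 0, 0],
    [1, 0, 0, 0, 0, 0, 0],
    [1, 0, 0, 0, 0, 0, 0]
  ]
}}

```text
time_s: 11.15
tool_pos: [0.4545, -0.0246, 0.2405]
tool_rot: [-180.0, -0.1, 8.3]
force: [-0.7, 0.2, 5.1]
grip_width: 0.0232
```

```bash
python3 -c "
from h import *
go(.6625,-.0651,.226,8.3)"
```

```text
go shift [0.1999 0.0702 0.0148] turn [-0.02 -0.09  0.02]
```

Call:
{"op": "jog_arm", "data": {
  "rows": [
    [1, 0, 0, -0.02, 0, 0, 0],
    [1, 0, 0, -0.035, 0, 0, 0],
    [1, 0, 0, -0.035, 0, 0, 0],
    [1, 0, 0, -0.03, 0, 0, 0],
    [1, 0.033, 0.0117, 0, 0, 0, 0],
    [1, 0.033, 0.0117, 0, 0, 0, 0],
    [1, 0.033, 0.0117, 0, 0, 0, 0],
    [1, 0.033, 0.0117, 0, 0, 0, 0],
    [1, 0.034, 0.0117, 0, 0, 0, 0],
    [1, 0.034, 0.0117, 0, 0, 0, 0],
    [1, 0, 0, 0, 0, 0, 0],
    [1, 0, 0, 0, 0, 0, 0]
  ]
}}

```text
time_s: 12.15
tool_pos: [0.663, -0.0651, 0.357]
tool_rot: [179.9, 0.3, 8.3]
force: [-0.4, 0.6, 0.1]
grip_width: 0.0235
```

```bash
python3 -c "
from h import *
print(status.get_obs()['tool_pos'])
go(.6625,-.0651,.226,8.3)"
```

```text
[ 0.66300133 -0.0651333   0.35702453]
go shift [ 1.00e-04 -3.00e-04  1.31e-01] turn [0.11 0.26 0.01]
```

Call:
{"op": "jog_arm", "data": {
  "rows": [
    [1, 0, 0, 0.035, 0, 0, 0],
    [1, 0, 0, 0.035, 0, 0, 0],
    [1, 0, 0, 0.035, 0, 0, 0],
    [1, 0, 0, 0.015, 0, 0, 0],
    [1, 0, 0, 0.006, 0, 0, 0],
    [1, 0, 0, 0, 0, 0, 0],
    [1, 0, 0, 0.002, 0, 0, 0],
    [1, 0, 0, 0.001, 0, 0, 0],
    [1, 0, 0, 0.001, 0, 0, 0],
    [1, 0, 0, 0, 0, 0, 0],
    [1, 0, 0, 0, 0, 0, 0]
  ]
}}

```text
time_s: 13.07
tool_pos: [0.6624, -0.0652, 0.2307]
tool_rot: [180.0, -0.1, 8.3]
force: [-0.3, 0.7, -0.7]
grip_width: 0.0233
```

Call:
{"op": "jog_arm", "data": {
  "rows": [
    [1, 0, 0, 0.001, 0, 0, 0],
    [1, 0, 0, 0.001, 0, 0, 0],
    [1, 0, 0, 0.001, 0, 0, 0],
    [1, 0, 0, 0, 0, 0, 0],
    [1, 0, 0, 0, 0, 0, 0]
  ]
}}

```text
time_s: 13.48
tool_pos: [0.6621, -0.0652, 0.2267]
tool_rot: [180.0, -0.0, 8.3]
force: [0.1, 0.3, -0.7]
grip_width: 0.0234
```

Call:
{"op": "jog_arm", "data": {
  "rows": [
    [1, 0, 0, 0.001, 0, 0, 0],
    [1, 0, 0, 0, 0, 0, 0],
    [1, 0, 0, 0, 0, 0, 0]
  ]
}}

```text
time_s: 13.73
tool_pos: [0.6622, -0.0654, 0.2266]
tool_rot: [-180.0, -0.0, 8.3]
force: [-1.3, 0.0, 4.4]
grip_width: 0.0236
```

Call:
{"op": "jog_arm", "data": {
  "rows": [
    [0.4, 0, 0, 0, 0, 0, 0],
    [0.4, 0, 0, 0, 0, 0, 0],
    [0.4, 0, 0, 0, 0, 0, 0],
    [0.4, 0, 0, 0, 0, 0, 0],
    [0.4, 0, 0, 0, 0, 0, 0],
    [0.4, 0, 0, 0, 0, 0, 0],
    [0.4, 0, 0, -0.02, 0, 0, 0],
    [0.4, 0, 0, -0.03, 0, 0, 0],
    [0.4, 0, 0, -0.03, 0, 0, 0],
    [0.4, 0, 0, -0.02, 0, 0, 0],
    [0.4, 0, 0, 0, 0, 0, 0],
    [0.4, 0, 0, 0, 0, 0, 0]
  ]
}}

```text
time_s: 14.73
tool_pos: [0.6624, -0.0654, 0.3272]
tool_rot: [180.0, -0.2, 8.3]
force: [0.5, 0.7, -0.3]
grip_width: 0.0522
```

```bash
python3 -c "
from h import *
go(.4683,-.0885,.325,8.3)"
```

```text
go shift [-0.1955 -0.0052  0.0016] turn [ 0.01 -0.16  0.02]
```

Call:
{"op": "jog_arm", "data": {
  "rows": [
    [0.4, -0.032, -0.001, 0, 0, 0, 0],
    [0.4, -0.033, -0.001, 0, 0, 0, 0],
    [0.4, -0.033, -0.001, 0, 0, 0, 0],
    [0.4, -0.033, -0.001, 0, 0, 0, 0],
    [0.4, -0.033, -0.001, 0, 0, 0, 0],
    [0.4, -0.032, 0, 0, 0, 0, 0],
    [0.4, 0, 0, 0, 0, 0, 0],
    [0.4, 0, 0, 0, 0, 0, 0],
    [0.4, 0, 0, 0, 0, 0, 0]
  ]
}}

```text
time_s: 15.48
tool_pos: [0.4676, -0.0881, 0.3254]
tool_rot: [-180.0, -0.0, 8.4]
force: [0.5, 0.6, -0.0]
grip_width: 0.0525
```

```bash
python3 -c "
from h import *
go(.4683,-.0885,.237,8.3)
look(png='pics/w3.png')"
```

```text
go shift [0.0006 0.0006 0.0884] turn [-0.02 -0.02  0.06]
tool [ 0.4676 -0.0881  0.3254] [-1.7998e+02 -2.0000e-02  8.3600e+00] w 0.0525
921 0.1013 [ 0.4679 -0.0885] 0.0119
783 0.1011 [ 0.4754 -0.1623] 0.0118
646 0.0912 [ 0.6615 -0.0661] 0.0116
8 0.0899 [ 0.6629 -0.1328] 0.0053
```

Call:
{"op": "jog_arm", "data": {
  "rows": [
    [0.4, 0, 0, 0.035, 0, 0, 0],
    [0.4, 0, 0, 0.035, 0, 0, 0],
    [0.4, 0, 0, 0.017, 0, 0, 0],
    [0.4, 0, 0, 0, 0, 0, 0],
    [1, 0, 0, 0, 0, 0, 0],
    [1, 0, 0, 0, 0, 0, 0],
    [1, 0, 0, 0, 0, 0, 0],
    [1, 0, 0, 0, 0, 0, 0],
    [1, 0, 0, 0, 0, 0, 0],
    [1, 0, 0, 0, 0, 0, 0],
    [1, 0, 0, 0, 0, 0, 0],
    [1, 0, 0, 0, 0, 0, 0]
  ]
}}

```text
time_s: 16.53
tool_pos: [0.468, -0.0886, 0.2396]
tool_rot: [-180.0, -0.1, 8.3]
force: [0.2, -0.5, 5.9]
grip_width: 0.0235
```

```bash
python3 -c "
from h import *
go(.6525,.0031,.226,8.3)"
```

```text
go shift [ 0.1958 -0.064   0.014 ] turn [-0.01 -0.11  0.03]
```

Call:
{"op": "jog_arm", "data": {
  "rows": [
    [1, 0, 0, -0.02, 0, 0, 0],
    [1, 0, 0, -0.035, 0, 0, 0],
    [1, 0, 0, -0.035, 0, 0, 0],
    [1, 0, 0, -0.03, 0, 0, 0],
    [1, 0.0326, -0.0107, 0, 0, 0, 0],
    [1, 0.0326, -0.0107, 0, 0, 0, 0],
    [1, 0.0326, -0.0107, 0, 0, 0, 0],
    [1, 0.0326, -0.0107, 0, 0, 0, 0],
    [1, 0.0326, -0.0107, 0, 0, 0, 0],
    [1, 0.0326, -0.0107, 0, 0, 0, 0],
    [1, 0, 0, 0, 0, 0, 0],
    [1, 0, 0, 0, 0, 0, 0]
  ]
}}

```text
time_s: 17.53
tool_pos: [0.6525, 0.0052, 0.3566]
tool_rot: [179.9, 0.2, 8.5]
force: [-0.7, -0.7, -0.4]
grip_width: 0.0236
```

```bash
python3 -c "
from h import *
go(.6525,.0031,.2256,8.3)"
```

```text
go shift [1.00e-04 1.80e-03 1.31e-01] turn [0.08 0.19 0.18]
```

Call:
{"op": "jog_arm", "data": {
  "rows": [
    [1, 0, 0.001, 0.035, 0, 0, 0],
    [1, 0, 0, 0.035, 0, 0, 0],
    [1, 0, 0, 0.035, 0, 0, 0],
    [1, 0, 0, 0.015, 0, 0, 0],
    [1, 0, 0, 0.006, 0, 0, 0],
    [1, 0, 0, 0.003, 0, 0, 0],
    [1, 0, 0, 0.001, 0, 0, 0],
    [1, 0, 0, 0.001, 0, 0, 0],
    [1, 0, 0, 0, 0, 0, 0],
    [1, 0, 0, 0, 0, 0, 0],
    [1, 0, 0, 0, 0, 0, 0],
    [1, 0, 0, 0, 0, 0, 0]
  ]
}}

```text
time_s: 18.53
tool_pos: [0.6521, 0.0023, 0.2284]
tool_rot: [-180.0, -0.1, 8.3]
force: [-0.8, 0.0, -0.8]
grip_width: 0.0233
```

Call:
{"op": "jog_arm", "data": {
  "rows": [
    [1, 0, 0, 0.001, 0, 0, 0],
    [1, 0, 0, 0.001, 0, 0, 0],
    [1, 0, 0, 0.001, 0, 0, 0],
    [1, 0, 0, 0, 0, 0, 0],
    [1, 0, 0, 0, 0, 0, 0],
    [1, 0, 0, 0, 0, 0, 0]
  ]
}}

```text
time_s: 19.03
tool_pos: [0.6519, 0.0021, 0.2257]
tool_rot: [-180.0, -0.0, 8.3]
force: [-1.8, -0.3, 5.5]
grip_width: 0.0232
```

Contact; release, lift and go for the oblong.

Call:
{"op": "jog_arm", "data": {
  "rows": [
    [0.4, 0, 0, 0, 0, 0, 0],
    [0.4, 0, 0, 0, 0, 0, 0],
    [0.4, 0, 0, 0, 0, 0, 0],
    [0.4, 0, 0, 0, 0, 0, 0],
    [0.4, 0, 0, 0, 0, 0, 0],
    [0.4, 0, 0, 0, 0, 0, 0],
    [0.4, 0, 0, -0.02, 0, 0, 0],
    [0.4, 0, 0, -0.03, 0, 0, 0],
    [0.4, 0, 0, -0.03, 0, 0, 0],
    [0.4, 0, 0, -0.02, 0, 0, 0],
    [0.4, 0, 0, 0, 0, 0, 0],
    [0.4, 0, 0, 0, 0, 0, 0]
  ]
}}

```text
time_s: 20.03
tool_pos: [0.6522, 0.0021, 0.3261]
tool_rot: [-180.0, -0.2, 8.3]
force: [-0.7, -0.9, -1.0]
grip_width: 0.0525
```

```bash
python3 -c "
from h import *
go(.4755,-.1625,.325,8.3)"
```

```text
go shift [-0.1987  0.1373  0.0005] turn [-0.01 -0.16  0.02]
```

Call:
{"op": "jog_arm", "data": {
  "rows": [
    [0.4, -0.0284, 0.0196, 0, 0, 0, 0],
    [0.4, -0.0284, 0.0196, 0, 0, 0, 0],
    [0.4, -0.0284, 0.0196, 0, 0, 0, 0],
    [0.4, -0.0284, 0.0196, 0, 0, 0, 0],
    [0.4, -0.0284, 0.0196, 0, 0, 0, 0],
    [0.4, -0.0284, 0.0196, 0, 0, 0, 0],
    [0.4, -0.0284, 0.0196, 0, 0, 0, 0],
    [0.4, 0, 0, 0, 0, 0, 0],
    [0.4, 0, 0, 0, 0, 0, 0],
    [0.4, 0, 0, 0, 0, 0, 0]
  ]
}}

```text
time_s: 20.87
tool_pos: [0.475, -0.1615, 0.324]
tool_rot: [-179.9, 0.0, 8.3]
force: [-0.3, 0.6, 0.3]
grip_width: 0.0524
```

```bash
python3 -c "
from h import *
go(.4755,-.1625,.239,8.3)
look(.084,png='pics/w4.png')"
```

```text
go shift [0.0004 0.0012 0.085 ] turn [-0.06  0.03  0.04]
tool [ 0.475  -0.1615  0.324 ] [-1.7994e+02  3.0000e-02  8.3400e+00] w 0.0524
181 0.0867 [ 0.6463 -0.0024] 0.0075
926 0.0911 [ 0.6728 -0.1324] 0.0125
1112 0.0911 [ 0.6616 -0.0657] 0.0119
378 0.0856 [ 0.3414 -0.0524] 0.0103
983 0.1011 [ 0.4755 -0.1621] 0.0118
```

View pics/w4.png

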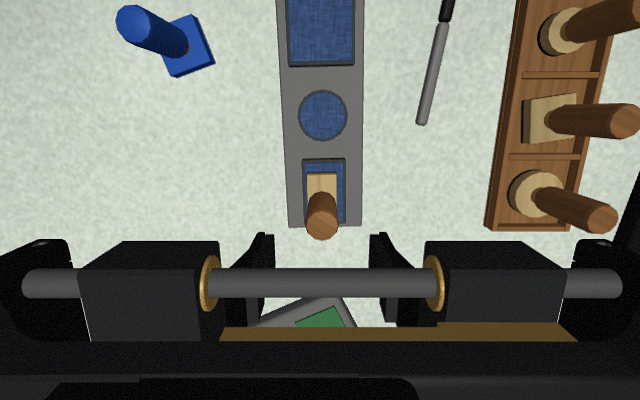

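The wrist view shows the three placed stamps standing in their cells: small at (560,30), square at (548,117) and round at (537,193). The oblong is at (321,200), aligned between the jaws.

Call:
{"op": "jog_arm", "data": {
  "rows": [
    [0.4, 0, 0.001, 0.035, 0, 0, 0],
    [0.4, 0, 0, 0.035, 0, 0, 0],
    [0.4, 0, 0, 0.0145, 0, 0, 0],
    [0.4, 0, 0, 0, 0, 0, 0],
    [1, 0, 0, 0, 0, 0, 0],
    [1, 0, 0, 0, 0, 0, 0],
    [1, 0, 0, 0, 0, 0, 0],
    [1, 0, 0, 0, 0, 0, 0],
    [1, 0, 0, 0, 0, 0, 0],
    [1, 0, 0, 0, 0, 0, 0],
    [1, 0, 0, 0, 0, 0, 0],
    [1, 0, 0, 0, 0, 0, 0]
  ]
}}

```text
time_s: 21.92
tool_pos: [0.4756, -0.1633, 0.2411]
tool_rot: [-180.0, -0.1, 8.3]
force: [-0.3, 0.5, 4.9]
grip_width: 0.0231
```

```bash
python3 -c "
from h import *
go(.6426,.0714,.226,8.3)"
```

```text
go shift [ 0.1992 -0.208   0.0154] turn [-0.01 -0.1   0.03]
```

Call:
{"op": "jog_arm", "data": {
  "rows": [
    [1, 0, 0, -0.02, 0, 0, 0],
    [1, 0, 0, -0.035, 0, 0, 0],
    [1, 0, 0, -0.035, 0, 0, 0],
    [1, 0, 0, -0.03, 0, 0, 0],
    [1, 0.0249, -0.026, 0, 0, 0, 0],
    [1, 0.0249, -0.026, 0, 0, 0, 0],
    [1, 0.0249, -0.026, 0, 0, 0, 0],
    [1, 0.0249, -0.026, 0, 0, 0, 0],
    [1, 0.0249, -0.026, 0, 0, 0, 0],
    [1, 0.0249, -0.026, 0, 0, 0, 0],
    [1, 0.0249, -0.026, 0, 0, 0, 0],
    [1, 0.0249, -0.026, 0, 0, 0, 0]
  ]
}}

```text
time_s: 22.92
tool_pos: [0.6427, 0.073, 0.3595]
tool_rot: [-180.0, 0.1, 8.3]
force: [0.5, -0.5, 0.2]
grip_width: 0.0237
```

Call:
{"op": "jog_arm", "data": {
  "rows": [
    [1, 0, 0, 0.02, 0, 0, 0],
    [1, 0, 0, 0.02, 0, 0, 0],
    [1, 0, 0, 0, 0, 0, 0],
    [1, 0, 0, 0, 0, 0, 0],
    [1, 0, 0, 0, 0, 0, 0]
  ]
}}

```text
time_s: 23.33
tool_pos: [0.6422, 0.0707, 0.3211]
tool_rot: [180.0, -0.0, 8.3]
force: [0.2, -1.2, -0.4]
grip_width: 0.0236
```

```bash
python3 -c "
from h import *
go(.6426,.0714,.227,8.3)"
```

```text
go shift [ 0.0004 -0.0007  0.0941] turn [ 0.01 -0.04 -0.04]
```

Call:
{"op": "jog_arm", "data": {
  "rows": [
    [1, 0, 0, 0.035, 0, 0, 0],
    [1, 0, 0, 0.035, 0, 0, 0],
    [1, 0, 0, 0.015, 0, 0, 0],
    [1, 0, 0, 0.005, 0, 0, 0],
    [1, 0, 0, 0.002, 0, 0, 0],
    [1, 0, 0, 0.001, 0, 0, 0],
    [1, 0, 0, 0, 0, 0, 0],
    [1, 0, 0, 0, 0, 0, 0],
    [1, 0, 0, 0, 0, 0, 0],
    [1, 0, 0, 0.001, 0, 0, 0],
    [1, 0, 0, 0, 0, 0, 0],
    [1, 0, 0, 0, 0, 0, 0]
  ]
}}

```text
time_s: 24.33
tool_pos: [0.6425, 0.0714, 0.2272]
tool_rot: [-180.0, -0.1, 8.3]
force: [0.2, 0.4, 3.0]
grip_width: 0.0237
```

Call:
{"op": "jog_arm", "data": {
  "rows": [
    [0.4, 0, 0, 0, 0, 0, 0],
    [0.4, 0, 0, 0, 0, 0, 0],
    [0.4, 0, 0, 0, 0, 0, 0],
    [0.4, 0, 0, 0, 0, 0, 0],
    [0.4, 0, 0, 0, 0, 0, 0],
    [0.4, 0, 0, 0, 0, 0, 0],
    [0.4, 0, 0, -0.02, 0, 0, 0],
    [0.4, 0, 0, -0.03, 0, 0, 0],
    [0.4, 0, 0, -0.035, 0, 0, 0],
    [0.4, 0, 0, -0.035, 0, 0, 0],
    [0.4, 0, 0, -0.035, 0, 0, 0],
    [0.4, 0, 0, 0, 0, 0, 0]
  ]
}}

```text
time_s: 25.33
tool_pos: [0.644, 0.0706, 0.3894]
tool_rot: [-180.0, -0.7, 8.3]
force: [1.3, 0.5, -0.3]
grip_width: 0.052
```

Call:
{"op": "jog_arm", "data": {
  "rows": [
    [0.4, -0.035, 0, -0.01, 0, 0, 0],
    [0.4, -0.035, 0, -0.01, 0, 0, 0],
    [0.4, -0.035, 0, -0.01, 0, 0, 0],
    [0.4, -0.035, -0.01, 0, 0, 0, 0],
    [0.4, -0.02, -0.03, 0, 0, 0, 0],
    [0.4, -0.01, -0.04, 0, 0, 0, 0],
    [0.4, 0, -0.04, 0, 0, 0, 0],
    [0.4, 0, -0.04, 0, 0, 0, 0],
    [0.4, 0, 0, 0, 0, 0, 0],
    [0.4, 0, 0, 0, 0, 0, 0],
    [0.4, 0, 0, 0, 0, 0, 0]
  ]
}}

```text
time_s: 26.25
tool_pos: [0.4509, 0.2045, 0.411]
tool_rot: [179.9, 0.0, 8.3]
force: [0.6, -0.5, -0.2]
grip_width: 0.0522
```

Run:
```python
from h import *
from scipy.cluster.hierarchy import fclusterdata
p,d=cams.read_camera("top");q,e=cams.read_camera("scene")
cv2.imwrite("pics/f.png",np.vstack([cv2.resize(p[80:290,200:460,::-1],(600,300)),cv2.resize(q[130:350,220:480,::-1],(600,300))]))
w=cloud(cams.camera_params("top"),d)
for lo,hi in((.075,.1),(.012,.027)):
    h=w[(w[:,0]>.58)&(w[:,0]<.74)&(w[:,1]>-.19)&(w[:,1]<.13)&(w[:,2]>lo)&(w[:,2]<hi)]
    if lo<.05: continue
    l=fclusterdata(h,.01,"distance")
    for i in set(l): g=h[l==i]; print(len(g),np.median(g,0).round(4))
```

```text
165 [0.6423 0.0718 0.0855]
166 [0.6513 0.002  0.0851]
180 [ 0.6609 -0.0651  0.089 ]
176 [ 0.6704 -0.1324  0.0887]
```

View pics/f.png

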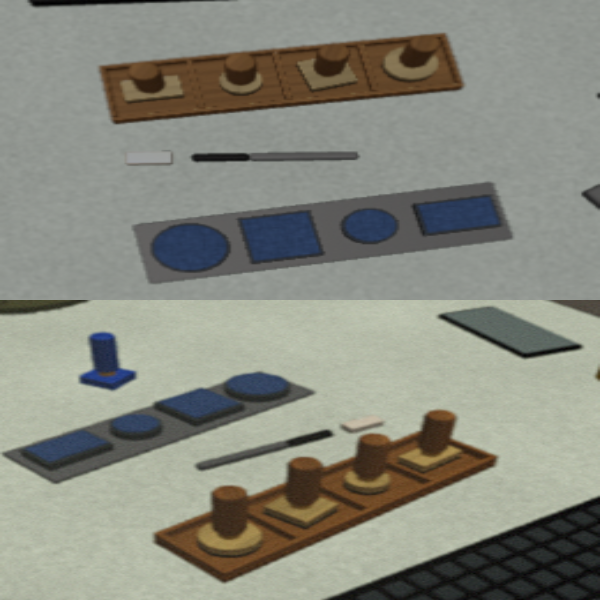

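```bash
python3 -c "
from cell import env
print(env.sign_off())"
```

```text
the job is handed in; nothing more can be done
None
```

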